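# Seat the core hub, then hold the taping head's tension arm back on its stop

### The job

Make the opened taping head ready for threading: set the loose black core hub over the spindle in the round pocket, wide flange down, fully home, and let go of it. Then take the free end of the sprung tension arm, swing it clockwise (seen from above) against its spring until it meets its stop, and finish while the fingers still hold it there: the program ends in that hold, with nothing let go. Leave the clear tape, the wax pot and the spare roller where they are.

Things in the scene. Friction and masses are not known exactly. Their poses are not given: they have to be found in the camera images.
- hub_center (a point): Centre, half-way up, of the loose black core hub, which starts flange down on the table; z points from flange to grip. From below: flange diameter 92, 5 high; boss diameter 66, to 23 above the underside; knurled grip diameter 34, to 48 above the underside (pinch it from above). This point is 24 mm above the underside. Bore in the underside diameter 15, 25 deep. About 0.1 kg.
- pocket (a point): Centre of the floor of the round pocket on the taping head, 14 mm above the table; z up, x along the head towards its pocket end. Pocket: aluminium ring, inner diameter 96, 6 mm high, with a steel spindle (diameter 12, 20 mm high, coned tip) at its centre. A hub fully home has its centre point 24 mm above this point.
- taping_head: Fixed grey steel side plate, 280 x 180 mm, top 14 mm above the table, lying on rubber feet; it carries the pocket and the tension arm. Its axes are those of the pocket point; origin on the table, 80 mm on the -x side of the pocket's centre. Spacer posts at three corners end 51 mm above the table, a small fixed roller beside the pocket 50 mm above it.
- pivot_axis (a point): Point on the vertical pivot axis of the tension arm, 54 mm above the table, over the pivot body with its coil spring. It lies 180 mm from the pocket's centre, straight along the pocket point's -x axis.
- free_end (a point): Centre of the round free end of the tension arm, 95 mm from the pivot axis, 54 mm above the table; x points outwards along the arm. The arm is a level cage of two steel plates (14 wide) with two white rollers between. Round end: diameter 28, from 34 to 74 mm above the table, axle nut to 81; the next roller (23 wide) is 45 mm nearer the pivot. Pinch it across the arm from above, or push it.
- tension_arm (a joint): Angle of the arm, rad: 0 = on its rest stop, 1.22 = wound to its far stop, growing clockwise seen from above. At 0 it points 35 degrees counterclockwise of the pocket point's x axis, at 1.22 35 degrees clockwise of it. A spring always drives it back to 0: about 4 N at the round end at rest, 9 N at the far stop. Rubber-sleeved stop studs stand near the pivot.
- clear_tape_mid (a point): Centre of a small loose roll of clear tape, diameter 54, 18 mm high, a bystander.
- wax_pot_mid (a point): Centre of a loose white round pot with a lid, diameter 49, 22 mm high, a bystander.
- guide_roller_mid (a point): Centre of a loose spare white guide roller standing on end, diameter 37, 34 mm high, a bystander.

How it is judged:
By the outcome, as a careful person would: the job done as asked, in the order asked, and still so for the second after the job is handed in, while the arm keeps its last pose, push and grip.
It also fails if it takes over 51 s, if anything falls off the work surface, if the arm or the gripper's body presses on something with over 40 N, if the wrist force passes 120 N, or if a joint passes its speed limit or range.

### The arm

A 6-joint arm with a two-finger parallel gripper is mounted at the origin on a cart in front of the work surface, level with it; the furniture and walls round the work are solid. World frame = base frame: x ahead of the robot, y to its left, z up, the work surface at z = 0. Lengths are in mm, angles in rad, forces in N, time in s.
With the tool pointing down it reaches from about 300 to 775 mm from the base axis. Payload 14.6 kg.
Tool frame: the origin (TCP) lies at the centre of the arm's flange, where the gripper is bolted on; the fingertips stand 199 mm ahead of it and the grasp point (between the pads) lies 180 mm ahead of it; z points along the fingers, y is the line along which they close (so a half turn about z gives the same grasp; the last joint's range is limited). The gripper opens to 94 mm and grips with 3 to 60 N. Pads are 16 mm wide; open, the fingers measure 119 mm over their backs; the gripper's body (75 mm by 177 mm) begins 78 mm behind the grasp point.
Start: joints at [-1.27, 0.3, 1.521, -0, 1.321, -0.067], TCP at [197.753, -513.21, 404.646] pointing down, gripper open.
Joint ranges: [-3.03, 3.03], [-0.79, 2.21], [0.23, 2.52], [-1.04, 4.18], [0, 3.07], [-2.55, 2.55]. Speed limits (rad/s): [2.22, 2.22, 2.57, 3.14, 3.14, 3.14].

### API

Orientations are given as [roll, pitch, yaw] about the fixed x, y, z axes, in that order (R = Rz(yaw) Ry(pitch) Rx(roll)).
In Python, from cell import manip, optics, workorder gives the robot as it stands.
- The arm moves only by the tool step_arm, never from a script. Its argument "increments" is a list that holds one entry, the list of rows, each a list of 7 numbers: the turn, a rotation vector about the tool's x, y, z as a fraction of full scale, then the shift along the tool's x, y, z as a fraction of full scale, then the closure, from -1 (fully open) to 1 (shut). In form: [[[wx, wy, wz, tx, ty, tz, fingers], ...]]. A call has 1 to 5 rows; each row shifts and turns the commanded pose from where the row before left it, along the tool's axes as they then stand; what a row does not reach is not made up. Full scale, the value 1, is 40 mm for a shift and 45 degrees for a turn. A row lasts 1/10 s, in which the tool goes at most 50 mm and 8.59 degrees, less where a joint would pass 70% of its speed; a pose out of reach is approached as far as the arm can. A call with a number of a shift or a turn outside -1 to 1 is refused whole. A call with a gripper value outside its range is refused whole. The fingers move at their own pace and stop on an object; "newtons" is the grip in N (left out, the last holds). Time passes only in rows, so rows that do not move let the fingers close. It gives the time, the measured TCP pose, the force, the opening and the grip force at its end, in the units of the state.
- manip.read_state(): the state, without advancing time (a new reading comes with each control period).
- optics.camera(name): name is "scene" or "top" or "wrist"; returns a dict with "frame" (480x640x3 uint8, red, green, blue), "range_z" (480x640 float32, mm along the optical axis (not along the pixel's ray), 0 where there is no reading), "mtx" (3x3 intrinsics, pixels), "cam_to_world" (4x4, takes a point from camera to world coordinates). Camera axes: x right, y down, z forward; pixel columns grow to the right and rows downward; lengths in mm; the calibration is good to about 2 mm. A picture is of the moment at which its call begins.
- workorder.sign_off(): hands the job in; it is judged then, once.
The state is a dict: "clock": time; "joints": joint angles; "qd": joint speeds; "effort": joint torques, N m; "eef_pos": TCP position; "eef_rot": TCP orientation; "wrist_force": force on the tool from outside, world axes, zero at the start; "moment": the same for the moment, N m; "finger_gap": finger opening in mm; "finger_force": force on a finger pad.
Only numpy, scipy, OpenCV 4.12 (cv2) and the standard library are available. Lean on these libraries where they do the work, as an engineer would, in place of code of your own. Each camera call takes 0.05 s, during which the arm holds its last target. There are 200 camera calls.

## Working session

There is one attempt and no reset: what is moved stays moved. The work goes in short steps, Python scripts to look and compute and a tool call to move; the robot and the scene stay as the last step left them, time stands still between calls to the robot, and variables do not carry over. Pictures are saved under pics/ and viewed, at most 10 in all, crops included, and the job is handed in when it is done.

Besides the shell and the picture viewer there is one more tool, called after ">>>" by a JSON object that holds its "name" and its "arguments". step_arm: Moves the arm, as the interface text tells. Its arguments: {"type":"object","properties":{"increments":{"type":"array","items":{"type":"array","items":{"type":"array","items":{"type":"number"}}}},"newtons":{"type":"number"}},"required":["increments"]}

```bash
mkdir -p pics; cat > h.py <<'E'
import numpy as np,cv2
from cell import manip,optics,workorder
def shot(n,f=None):
    c=optics.camera(n)
    if f: cv2.imwrite('pics/'+f,c['frame'][:,:,::-1])
    return c
def pts(c):
    z=c['range_z'];K=c['mtx'];v,u=np.mgrid[:480,:640]
    P=np.stack([(u-K[0,2])/K[0,0]*z,(v-K[1,2])/K[1,1]*z,z,np.ones_like(z)],-1)
    W=(P@np.array(c['cam_to_world']).T)[...,:3]; W[z==0]=np.nan
    return W
E
python3 - <<'E'
from h import *
print(manip.read_state())
for n in ('top','scene'):
    c=shot(n,n+'0.png');np.savez('pics/'+n+'0',**c);print(n,c['mtx'],c['cam_to_world'])
E
```

```text
{'clock': 0.0, 'joints': array([-1.26959066e+00,  3.00478049e-01,  1.52163107e+00, -1.52913172e-05,
        1.32069136e+00, -6.66010286e-02]), 'qd': array([ 1.49635558e-03,  1.25111812e-03,  1.48654580e-03, -7.46485355e-05,
       -2.48108502e-04,  6.85926337e-04]), 'effort': array([-8.55256494e-04, -5.31812525e+01, -3.52735126e+01,  7.08008185e-02,
        2.44121393e-02, -9.45766601e-05]), 'eef_pos': array([ 197.74658821, -513.17648845,  404.06122958]), 'eef_rot': array([-3.14038652e+00, -6.56047848e-05,  3.67810446e-01]), 'wrist_force': array([ 0.66288183,  0.01943309, -0.22239538]), 'moment': array([-0.02880708,  0.03950594, -0.0011777 ]), 'finger_force': 0.0, 'finger_gap': 94.12734562012834}
top [[454.97483972   0.         325.04145091]
 [  0.         454.97483972 234.98862825]
 [  0.           0.           1.        ]] [[-9.68804142e-03 -9.83584369e-01  1.80188600e-01  3.36456939e+02]
 [-9.99615934e-01  1.42050839e-02  2.37949456e-02 -2.08810357e+01]
 [-2.59639307e-02 -1.79888869e-01 -9.83344227e-01  9.63819165e+02]
 [ 0.00000000e+00  0.00000000e+00  0.00000000e+00  1.00000000e+00]]
scene [[574.00913564   0.         318.42316043]
 [  0.         574.00913564 241.06758674]
 [  0.           0.           1.        ]] [[-8.54423265e-01 -3.87344459e-01  3.46302114e-01  1.97190323e+02]
 [-5.19347542e-01  6.56521472e-01 -5.47044503e-01  4.86953967e+02]
 [-1.54601169e-02 -6.47258702e-01 -7.62113612e-01  7.36146052e+02]
 [ 0.00000000e+00  0.00000000e+00  0.00000000e+00  1.00000000e+00]]
```

View pics/top0.png

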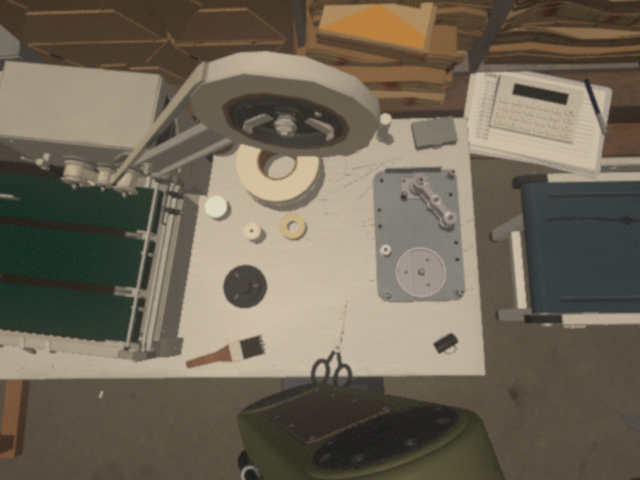

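The top view shows the hub at (245,286), the pocket at (421,272) and the pivot near (408,187). The arm's free end is near (449,220), and the bystanders are at (217,208), (252,232) and (292,226).

```bash
python3 - <<'E'
from h import *
c=dict(np.load('pics/top0.npz'));W=pts(c)
for n,(u,v) in dict(hub=(245,286),pocket=(421,265),spin=(421,272),piv=(408,187),free=(449,220),wheel=(285,105),roll2=(250,180),gantry=(130,280),brush=(250,346),notebook=(540,110),post=(385,125),bx=(120,100)).items(): print(n,W[v,u].round(0))
def ray(u,v,h):
    K=c['mtx'];T=c['cam_to_world'];d=T[:3,:3]@np.array([(u-K[0,2])/K[0,0],(v-K[1,2])/K[1,1],1]);o=T[:3,3]
    return (o+d*(h-o[2])/d[2])
# masks by height & region
def reg(x0,x1,y0,y1,z0,z1):
    m=(W[...,0]>x0)&(W[...,0]<x1)&(W[...,1]>y0)&(W[...,1]<y1)&(W[...,2]>z0)&(W[...,2]<z1); return m
h=W[286,245]
for z0,z1,r in ((38,60,40),(15,30,50),(3,60,60)):
    m=reg(h[0]-r,h[0]+r,h[1]-r,h[1]+r,z0,z1); q=W[m]
    if len(q): print('hub',z0,len(q),np.median(q,0).round(1),((q.max(0)+q.min(0))/2).round(1),np.ptp(q,axis=0).round(0))
p=W[272,421]
m=reg(p[0]-70,p[0]+70,p[1]-70,p[1]+70,24,40);print('spin',m.sum(),W[m].round(0)[:30])
f=W[187,408]
m=reg(f[0]-160,f[0]+60,f[1]-120,f[1]+60,58,95).astype(np.uint8)
n,l,s,ce=cv2.connectedComponentsWithStats(m)
for i in range(1,n):
    if s[i,4]>8: print(s[i],ce[i],np.median(W[l==i],0))
im=c['frame'][:,:,::-1]
a=cv2.resize(im[155:315,360:480],None,fx=3.5,fy=3.5,interpolation=2); b=cv2.resize(im[185:315,200:310],None,fx=3.5,fy=3.5,interpolation=2)
o=np.zeros((600,800,3),np.uint8);o[:560,:420]=a;o[:455,420:800]=b[:,:380];cv2.imwrite('pics/crop0.png',o)
g=cv2.medianBlur(cv2.cvtColor(a,6),5)
print(cv2.HoughCircles(g,3,1,50,param1=100,param2=30,minRadius=75,maxRadius=105))
E
```

```text
hub [402. 163.  50.]
pocket [ 444. -198.   12.]
spin [ 428. -194.   32.]
piv [ 611. -177.   20.]
free [ 526. -246.   73.]
wheel [529.  24. 577.]
roll2 [619. 155.  64.]
gantry [403. 327. 204.]
brush [283. 157.  17.]
notebook [ 785. -476.   12.]
post [ 726. -125.   82.]
bx [666. 305. 328.]
hub 38 239 [406.1 171.5  48.8] [406.5 171.7  46.3] [33. 33. 13.]
hub 15 564 [403.8 167.1  23.9] [406.2 171.5  22.4] [66. 66. 15.]
hub 3 1594 [402.5 166.8  20. ] [401.7 163.3  27.9] [118. 118.  50.]
spin 44 [[ 481. -187.   24.]
 [ 478. -208.   25.]
 [ 478. -212.   24.]
 [ 472. -170.   24.]
 [ 470. -164.   24.]
 [ 456. -151.   26.]
 [ 454. -151.   24.]
 [ 436. -194.   33.]
 [ 436. -196.   34.]
 [ 435. -198.   34.]
 [ 434. -192.   30.]
 [ 433. -193.   34.]
 [ 433. -195.   37.]
 [ 434. -198.   33.]
 [ 434. -200.   33.]
 [ 432. -189.   33.]
 [ 431. -191.   35.]
 [ 431. -193.   37.]
 [ 432. -195.   33.]
 [ 431. -197.   35.]
 [ 431. -199.   38.]
 [ 430. -190.   30.]
 [ 430. -192.   30.]
 [ 429. -193.   35.]
 [ 429. -195.   35.]
 [ 429. -197.   33.]
 [ 429. -199.   33.]
 [ 428. -192.   31.]
 [ 428. -194.   32.]
 [ 427. -195.   36.]]
[413 173  45  51 602] [434.80398671 197.87541528] [ 571.40967436 -219.46831892   74.61983709]
None
```

View pics/crop0.png

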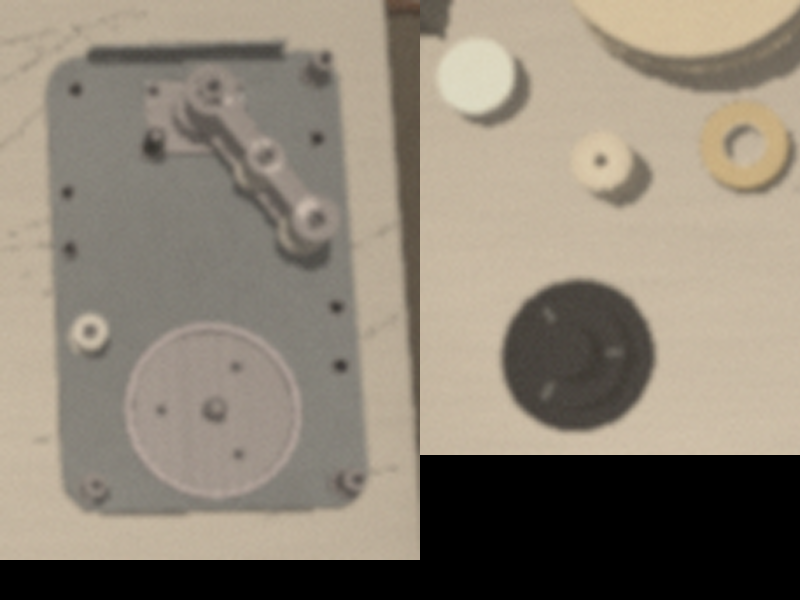

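View pics/scene0.png

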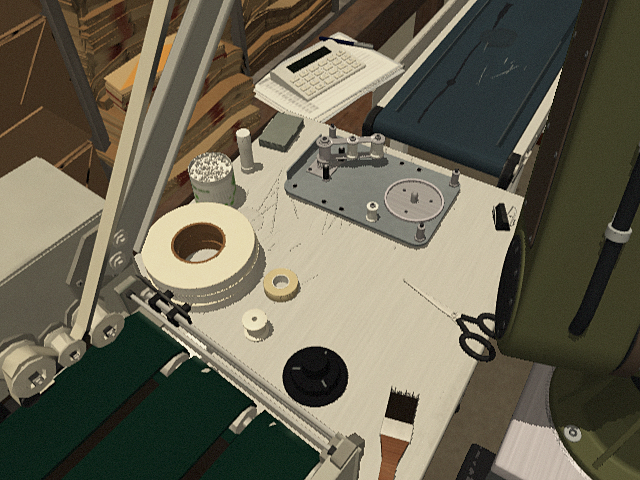

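```bash
python3 - <<'E'
from h import *
c=dict(np.load('pics/top0.npz'));W=pts(c)
d=dict(np.load('pics/scene0.npz'));V=pts(d)
K=c['mtx'];T=c['cam_to_world']
def ray(u,v,h,c=c):
    K=c['mtx'];T=c['cam_to_world'];d=T[:3,:3]@np.array([(u-K[0,2])/K[0,0],(v-K[1,2])/K[1,1],1]);o=T[:3,3]
    return (o+d*(h-o[2])/d[2])
cr=lambda x,y:(360+x/3.5-.4,155+y/3.5-.4)
print('ring',ray(*cr(213,409),20),'spin tip',ray(*cr(214,406),34),'pivtop',ray(*cr(212,86),78),'nut',ray(*cr(316,217),81))
# scene cross-check
print('scene ring',ray(414,199,20,d),'hub top',ray(317,361,48,d),'nut scene',ray(378,137,81,d))
P=np.r_[W.reshape(-1,3),V.reshape(-1,3)];P=P[np.isfinite(P[:,0])]
for zl,zh in ((100,200),(200,300),(300,450),(450,800)):
  print(zl,zh)
  for x in range(200,800,50):
    q=P[(P[:,0]>=x)&(P[:,0]<x+50)&(P[:,2]>zl)&(P[:,2]<zh)&(abs(P[:,1])<420)]
    if len(q)>8: print(x,len(q),np.percentile(q[:,1],[1,50,99]).round())
print(manip.read_state()['clock'])
E
```

```text
ring [ 429.89505483 -194.649123     20.        ] spin tip [ 430.25102928 -192.73344044   34.        ] pivtop [ 610.28455659 -192.19421595   78.        ] nut [ 531.55706815 -246.31996629   81.        ]
scene ring [ 429.25359676 -193.62948607   20.        ] hub top [402.32717603 173.61179227  48.        ] nut scene [ 529.48761337 -242.79586249   81.        ]
100 200
200 291 [ 24.  84. 122.]
250 706 [290. 308. 406.]
300 2190 [289. 311. 407.]
350 3499 [284. 323. 411.]
400 1966 [277. 297. 407.]
450 3283 [272. 315. 417.]
500 1917 [252. 284. 417.]
550 1724 [249. 284. 385.]
600 273 [249. 254. 259.]
650 66 [243. 245. 249.]
700 37 [242. 243. 245.]
750 59 [-243. -230. -192.]
200 300
200 3366 [-14.  74. 124.]
250 2376 [292. 325. 415.]
300 3834 [297. 350. 418.]
350 4233 [292. 358. 417.]
400 7349 [299. 368. 419.]
450 5429 [279. 365. 419.]
500 7462 [269. 359. 419.]
550 16869 [242. 349. 419.]
600 1431 [254. 388. 418.]
650 378 [244. 248. 254.]
700 72 [242. 244. 345.]
300 450
200 8725 [-35.  55. 107.]
250 301 [-64. -48. -33.]
500 1204 [101. 218. 255.]
550 16286 [114. 225. 375.]
600 7877 [253. 323. 416.]
650 5995 [245. 301. 417.]
700 1642 [244. 331. 419.]
450 800
200 12277 [-118.   22.   65.]
250 10564 [-115.  -68.  -23.]
500 18240 [-56.  33. 201.]
550 2145 [ 88. 135. 207.]
0.1
```

```bash
cat >> h.py <<'E'
from scipy.spatial.transform import Rotation as R
def plan(tgt,yaw,n=None,step=44):
    s=manip.read_state();p=np.array(s['eef_pos']);Rm=R.from_euler('xyz',s['eef_rot'])
    Rt=R.from_euler('xyz',[np.pi,0,yaw]);w=(Rm.inv()*Rt).as_rotvec();d=np.array(tgt)-p
    n=n or int(max(np.ceil(np.linalg.norm(d)/step),np.ceil(np.degrees(np.linalg.norm(w))/8.4),1))
    for i in range(n):
        Ri=Rm*R.from_rotvec(w*i/n)
        print(np.r_[np.degrees(w)/n/45,Ri.inv().apply(d/n)/40].round(3).tolist())
    print(n,'rows from',p.round(1),'yaw',s['eef_rot'][2].round(3),'t',s['clock'])
def st():
    s=manip.read_state();print({k:np.round(s[k],2).tolist() for k in('clock','joints','eef_pos','eef_rot','wrist_force','finger_gap','finger_force')})
E
python3 -c "
from h import *
plan([425,-194,380],np.pi/2)"
```

```text
[-0.0, -0.0, -0.17, 0.908, -0.6, 0.068]
[-0.0, -0.0, -0.17, 0.98, -0.474, 0.068]
[-0.0, -0.0, -0.17, 1.034, -0.339, 0.068]
[-0.0, -0.0, -0.17, 1.07, -0.198, 0.068]
[-0.0, -0.0, -0.17, 1.087, -0.054, 0.067]
[-0.0, -0.0, -0.17, 1.085, 0.091, 0.067]
[-0.0, -0.0, -0.17, 1.063, 0.235, 0.067]
[-0.0, -0.0, -0.17, 1.022, 0.375, 0.067]
[-0.0, -0.0, -0.17, 0.963, 0.507, 0.067]
9 rows from [ 197.8 -513.2  404.2] yaw 0.368 t 0.1
```

>>> {"name": "step_arm", "arguments": {"increments": [[[0,0,-0.17,0.9,-0.6,0.07,-1],[0,0,-0.17,0.95,-0.47,0.07,-1],[0,0,-0.17,1,-0.34,0.07,-1],[0,0,-0.17,1,-0.2,0.07,-1],[0,0,-0.17,1,-0.05,0.07,-1]]]}}

```text
clock: 0.6
eef_pos: [318.2, -340.7, 390.4]
eef_rot: [-3.141, -0.0, 1.041]
wrist_force: [0.8, 0.1, -0.2]
finger_gap: 93.8
finger_force: 0.0
```

>>> {"name": "step_arm", "arguments": {"increments": [[[0,0,-0.17,1,0.09,0.07,-1],[0,0,-0.17,1,0.23,0.07,-1],[0,0,-0.17,1,0.37,0.07,-1],[0,0,-0.17,0.96,0.5,0.07,-1],[0,0,0,0.5,0,0,-1]]]}}

```text
clock: 1.1
eef_pos: [416.6, -184.2, 378.9]
eef_rot: [-3.141, -0.001, 1.577]
wrist_force: [-1.0, 0.1, -0.1]
finger_gap: 93.9
finger_force: 0.0
```

```bash
python3 - <<'E'
from h import *
c=shot('wrist','w1.png');np.savez('pics/w1',**c);st();print(c['cam_to_world'].round(3))
plan([405,172,300],np.pi/2)
E
```

```text
{'clock': 1.15, 'joints': [-0.5, 0.11, 1.81, 0.0, 1.22, -0.5], 'eef_pos': [415.76, -182.98, 378.92], 'eef_rot': [-3.14, -0.0, 1.57], 'wrist_force': [0.23, 0.92, 0.25], 'finger_gap': 93.95, 'finger_force': 0.0}
[[ 1.00000e+00  6.00000e-03  2.00000e-03  4.16704e+02]
 [ 6.00000e-03 -9.58000e-01 -2.87000e-01 -1.00713e+02]
 [ 1.00000e-03  2.87000e-01 -9.58000e-01  3.58526e+02]
 [ 0.00000e+00  0.00000e+00  0.00000e+00  1.00000e+00]]
[-0.0, -0.0, 0.0, 0.986, -0.027, 0.22]
[-0.0, -0.0, 0.0, 0.986, -0.027, 0.22]
[-0.0, -0.0, 0.0, 0.986, -0.028, 0.22]
[-0.0, -0.0, 0.0, 0.986, -0.028, 0.22]
[-0.0, -0.0, 0.0, 0.986, -0.028, 0.22]
[-0.0, -0.0, 0.0, 0.986, -0.029, 0.22]
[-0.0, -0.0, 0.0, 0.986, -0.029, 0.22]
[-0.0, -0.0, 0.0, 0.986, -0.029, 0.219]
[-0.0, -0.0, 0.0, 0.986, -0.03, 0.219]
9 rows from [ 415.8 -183.   378.9] yaw 1.573 t 1.15
```

View pics/w1.png

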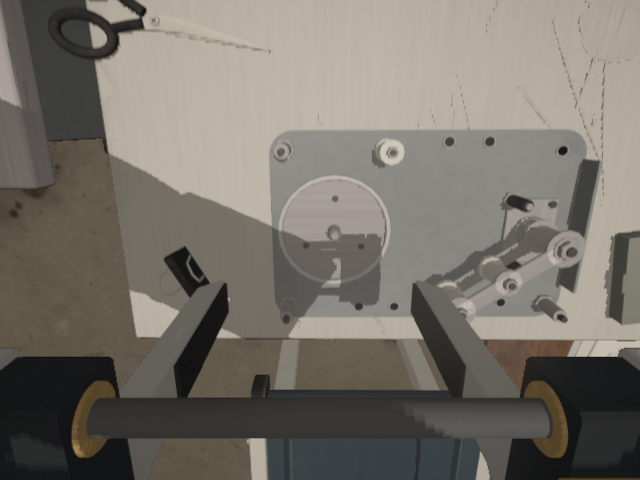

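The wrist view shows the pocket ring centred near (334,230), spanning about 278–390 in u. The pivot nut is at (569,252), the middle roller nut at (510,284), and the free end is partly behind a finger.

```bash
cat >> h.py <<'E'
def ray(c,u,v,h):
    K=c['mtx'];T=c['cam_to_world'];d=T[:3,:3]@np.array([(u-K[0,2])/K[0,0],(v-K[1,2])/K[1,1],1]);o=T[:3,3]
    return o+d*(h-o[2])/d[2]
E
python3 - <<'E'
from h import *
c=dict(np.load('pics/w1.npz'));W=pts(c)
L,Rr,T,B=[ray(c,*p,20) for p in((278,232),(390,230),(334,176),(334,285))]
print(L,Rr,T,B,((L+Rr)/2)[:2],((T+B)/2)[:2])
m=(abs(W[...,0]-430)<15)&(abs(W[...,1]+194)<15)&(W[...,2]>31)&(W[...,2]<45);print('tip',m.sum(),np.nanmean(W[m],0))
m=(abs(W[...,0]-430)<60)&(abs(W[...,1]+194)<60)&(W[...,2]>17.5)&(W[...,2]<25);q=W[m]
A=np.c_[q[:,:2],np.ones(len(q))];s=np.linalg.lstsq(A,(q[:,:2]**2).sum(1),rcond=None)[0];print('ringfit',len(q),s[:2]/2,np.sqrt(s[2]+(s[:2]**2).sum()/4))
print('piv',ray(c,569,252,81),W[252,569],'mid',ray(c,510,284,78),W[284,510])
E
```

```text
[ 379.64370155 -194.86335914   20.        ] [ 482.24866486 -192.33069175   20.        ] [ 430.1108013  -143.49127434   20.        ] [ 431.91190708 -247.14573764   20.        ] [ 430.94618321 -193.59702545] [ 431.01135419 -195.31850599]
tip 107 [ 431.15109029 -195.09608438   32.7353211 ]
ringfit 1508 [ 431.16850897 -195.29689882] 49.228176724408115
piv [ 608.25143029 -192.38561769   81.        ] [ 608.3182073  -192.41757646   80.90324901] mid [ 568.73739273 -220.35364436   78.        ] [ 568.30461676 -220.0130769    78.79854356]
```

>>> {"name": "step_arm", "arguments": {"increments": [[[0,0,0,1,-0.03,0.2,-1],[0,0,0,1,-0.03,0.2,-1],[0,0,0,1,-0.03,0.2,-1],[0,0,0,1,-0.03,0.2,-1],[0,0,0,1,-0.03,0.2,-1]]]}}

```text
clock: 1.65
eef_pos: [409.0, 14.6, 339.2]
eef_rot: [3.142, 0.0, 1.569]
wrist_force: [1.6, -0.0, 0.3]
finger_gap: 93.9
finger_force: 0.0
```

>>> {"name": "step_arm", "arguments": {"increments": [[[0,0,0,1,-0.03,0.2,-1],[0,0,0,1,-0.03,0.2,-1],[0,0,0,1,-0.03,0.2,-1],[0,0,0,0.9,-0.03,0.2,-1],[0,0,0,0,0,0,-1]]]}}

```text
clock: 2.15
eef_pos: [404.4, 171.9, 306.4]
eef_rot: [-3.14, 0.0, 1.572]
wrist_force: [0.2, -0.2, 0.1]
finger_gap: 94.2
finger_force: 0.0
```

```bash
python3 - <<'E'
from h import *
c=shot('wrist','w2.png');np.savez('pics/w2',**c);st()
W=pts(c)
for lo,hi in((44,54),(20,27),(3,9)):
    m=(abs(W[...,0]-405)<60)&(abs(W[...,1]-172)<60)&(W[...,2]>lo)&(W[...,2]<hi);q=W[m]
    if len(q): print(lo,len(q),q.mean(0).round(1),((np.percentile(q,99,axis=0)+np.percentile(q,1,axis=0))/2).round(1),np.ptp(q,axis=0).round(1))
E
```

```text
{'clock': 2.2, 'joints': [0.32, 0.17, 1.93, -0.0, 1.04, 0.31], 'eef_pos': [404.59, 170.42, 306.87], 'eef_rot': [-3.14, 0.0, 1.57], 'wrist_force': [-0.32, -0.75, 0.03], 'finger_gap': 93.88, 'finger_force': 0.0}
44 2020 [407.4 173.5  47.5] [407.4 173.2  46.8] [34.7 34.2  5.8]
20 3944 [407.3 177.7  22.6] [407.5 172.9  22.6] [65.3 67.1  7. ]
3 4202 [407.4 182.    4.7] [407.6 173.1   5. ] [91.5 91.3  5.9]
```

View pics/w2.png

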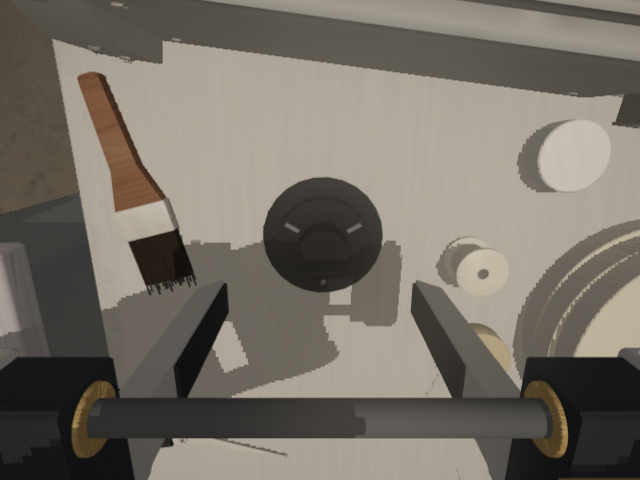

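The hub is centred near (323,235), with the gantry close behind it. I'll turn the yaw to 0.9 so the gripper body and camera clear the gantry.

```bash
python3 -c "
from h import *
plan([407.5,173,285],0.9,5)"
```

```text
[-0.0, 0.0, 0.171, 0.013, 0.015, 0.109]
[-0.0, 0.0, 0.171, 0.015, 0.013, 0.109]
[-0.0, 0.0, 0.171, 0.016, 0.011, 0.109]
[-0.0, 0.0, 0.171, 0.018, 0.008, 0.109]
[-0.0, 0.0, 0.171, 0.019, 0.006, 0.109]
5 rows from [404.6 170.4 306.9] yaw 1.572 t 2.2
```

>>> {"name": "step_arm", "arguments": {"increments": [[[0,0,0.17,0.015,0.01,0.1,-1],[0,0,0.17,0.015,0.01,0.1,-1],[0,0,0.17,0.015,0.01,0.1,-1],[0,0,0.17,0.015,0.01,0.1,-0.4],[0,0,0.17,0.015,0.01,0.1,-0.4]]]}}

```text
clock: 2.7
eef_pos: [407.8, 170.5, 287.5]
eef_rot: [3.141, -0.0, 0.895]
wrist_force: [0.7, -1.2, 0.8]
finger_gap: 81.5
finger_force: 0.0
```

>>> {"name": "step_arm", "arguments": {"increments": [[[0,0,0,0,0,0.4,-0.2],[0,0,0,0,0,0.4,-0.2],[0,0,0,0,0,0.3,-0.2],[0,0,0,0,0,0,-0.2],[0,0,0,0,0,0,-0.2]]]}}

```text
clock: 3.2
eef_pos: [407.7, 171.4, 243.8]
eef_rot: [3.142, -0.0, 0.901]
wrist_force: [0.4, -0.1, -0.2]
finger_gap: 56.4
finger_force: 0.0
```

```bash
python3 -c "
from h import *
st();plan([407.5,173,226],0.9)"
```

```text
{'clock': 3.2, 'joints': [0.32, 0.28, 1.97, -0.0, 0.89, 0.98], 'eef_pos': [407.72, 171.41, 243.81], 'eef_rot': [3.14, -0.0, 0.9], 'wrist_force': [0.38, -0.13, -0.24], 'finger_gap': 56.36, 'finger_force': 0.0}
[0.0, -0.0, 0.002, 0.028, -0.029, 0.445]
1 rows from [407.7 171.4 243.8] yaw 0.901 t 3.2
```

>>> {"name": "step_arm", "arguments": {"increments": [[[0,0,0,0.03,-0.03,0.44,-0.2],[0,0,0,0,0,0,0.6],[0,0,0,0,0,0,0.8],[0,0,0,0,0,0,1],[0,0,0,0,0,0,1]]], "newtons": 25}}

```text
clock: 3.7
eef_pos: [407.4, 173.6, 226.7]
eef_rot: [3.141, -0.001, 0.902]
wrist_force: [-2.4, -0.3, 6.2]
finger_gap: 33.8
finger_force: 25.0
```

>>> {"name": "step_arm", "arguments": {"increments": [[[0,0,0,0,0,0,1],[0,0,0,0,0,0,1],[0,0,0,0,0,-0.3,1],[0,0,0,0,0,-0.6,1],[0,0,0,0,0,-0.6,1]]]}}

```text
clock: 4.2
eef_pos: [407.1, 173.5, 287.2]
eef_rot: [-3.141, 0.0, 0.902]
wrist_force: [0.7, -0.4, -1.8]
finger_gap: 33.6
finger_force: 25.0
```

```bash
python3 -c "
from h import *
c=shot('top','t2.png');st();W=pts(c)
m=(abs(W[...,0]-407)<55)&(abs(W[...,1]-173)<55);print(np.nanpercentile(W[m][:,2],[2,10,25,50]))
plan([427,-198,305],0.9)"
```

```text
{'clock': 4.25, 'joints': [0.32, 0.2, 1.93, 0.0, 1.0, 0.99], 'eef_pos': [407.82, 173.75, 290.9], 'eef_rot': [3.14, -0.0, 0.9], 'wrist_force': [2.2, 0.28, 4.14], 'finger_gap': 33.28, 'finger_force': 25.0}
[ -0.92551382   4.08236616 370.9078108  391.42064658]
[0.0, -0.001, 0.0, -0.777, 0.682, -0.041]
[0.0, -0.001, 0.0, -0.777, 0.682, -0.04]
[0.0, -0.001, 0.0, -0.777, 0.683, -0.04]
[0.0, -0.001, 0.0, -0.777, 0.683, -0.04]
[0.0, -0.001, 0.0, -0.776, 0.683, -0.04]
[0.0, -0.001, 0.0, -0.776, 0.683, -0.04]
[0.0, -0.001, 0.0, -0.776, 0.683, -0.04]
[0.0, -0.001, 0.0, -0.776, 0.683, -0.039]
[0.0, -0.001, 0.0, -0.776, 0.683, -0.039]
9 rows from [407.8 173.8 290.9] yaw 0.902 t 4.25
```

>>> {"name": "step_arm", "arguments": {"increments": [[[0,0,0,-0.5,0.45,-0.1,1],[0,0,0,-0.77,0.68,-0.1,1],[0,0,0,-0.77,0.68,-0.1,1],[0,0,0,-0.77,0.68,0,1],[0,0,0,-0.77,0.68,0,1]]]}}

```text
clock: 4.75
eef_pos: [417.6, -19.0, 298.5]
eef_rot: [3.141, -0.001, 0.902]
wrist_force: [0.1, -0.1, -1.3]
finger_gap: 33.6
finger_force: 25.0
```

>>> {"name": "step_arm", "arguments": {"increments": [[[0,0,0,-0.77,0.68,0,1],[0,0,0,-0.77,0.68,0,1],[0,0,0,-0.77,0.68,0,1],[0,0,0,-0.77,0.68,0,1],[0,0,0,-0.2,0.2,0,1]]]}}

```text
clock: 5.25
eef_pos: [427.9, -195.7, 298.2]
eef_rot: [3.141, 0.0, 0.899]
wrist_force: [0.3, 0.2, -1.1]
finger_gap: 33.2
finger_force: 25.0
```

```bash
python3 -c "
from h import *
st();plan([431.2,-195.2,290],0.9,1)"
```

```text
{'clock': 5.25, 'joints': [-0.51, 0.25, 1.86, -0.0, 1.04, 0.16], 'eef_pos': [427.91, -195.75, 298.23], 'eef_rot': [3.14, 0.0, 0.9], 'wrist_force': [0.35, 0.24, -1.12], 'finger_gap': 33.24, 'finger_force': 25.0}
[0.001, 0.0, -0.001, 0.062, 0.056, 0.206]
1 rows from [ 427.9 -195.7  298.2] yaw 0.899 t 5.25
```

>>> {"name": "step_arm", "arguments": {"increments": [[[0,0,0,0.06,0.06,0,1],[0,0,0,0,0,0,1]]]}}

```text
clock: 5.45
eef_pos: [431.7, -191.6, 297.9]
eef_rot: [-3.141, -0.0, 0.902]
wrist_force: [-0.1, -0.4, -1.9]
finger_gap: 33.9
finger_force: 25.0
```

```bash
python3 - <<'E'
from h import *
c=shot('wrist','w3.png');W=pts(c);st()
for lo,hi in((70,81),(90,99),(112,125),(17.5,25)):
    m=(abs(W[...,0]-431)<62)&(abs(W[...,1]+195)<62)&(W[...,2]>lo)&(W[...,2]<hi);q=W[m]
    if len(q)<20: continue
    A=np.c_[q[:,:2],np.ones(len(q))];s=np.linalg.lstsq(A,(q[:,:2]**2).sum(1),rcond=None)[0]
    print(lo,len(q),np.median(q[:,2]),'bbox',((np.percentile(q,99.5,axis=0)+np.percentile(q,.5,axis=0))/2).round(1),np.ptp(q,axis=0).round(1),'fit',(s[:2]/2).round(1),np.sqrt(s[2]+(s[:2]**2).sum()/4))
E
```

```text
{'clock': 5.5, 'joints': [-0.49, 0.25, 1.85, 0.0, 1.04, 0.17], 'eef_pos': [431.69, -191.25, 297.86], 'eef_rot': [-3.14, -0.0, 0.9], 'wrist_force': [0.67, 0.21, -1.05], 'finger_gap': 33.58, 'finger_force': 25.0}
70 6294 75.70936116296208 bbox [ 433.7 -192.    76.3] [90.8 90.5 10.9] fit [ 431.6 -194.1] 40.7536359236004
90 4492 93.68000113184418 bbox [ 433.5 -192.8   94.5] [64.5 66.9  8.9] fit [ 432.5 -192.9] 26.48537866844502
112 4961 118.62574504366688 bbox [ 438.1 -188.6  118.4] [46.4 42.7 13. ] fit [ 434.7 -190.2] 14.697746236911762
17.5 1131 19.347925820841624 bbox [ 441.1 -181.5   19.4] [84.7 77.8  4.1] fit [ 431.1 -195.4] 49.66519202412508
```

View pics/w3.png

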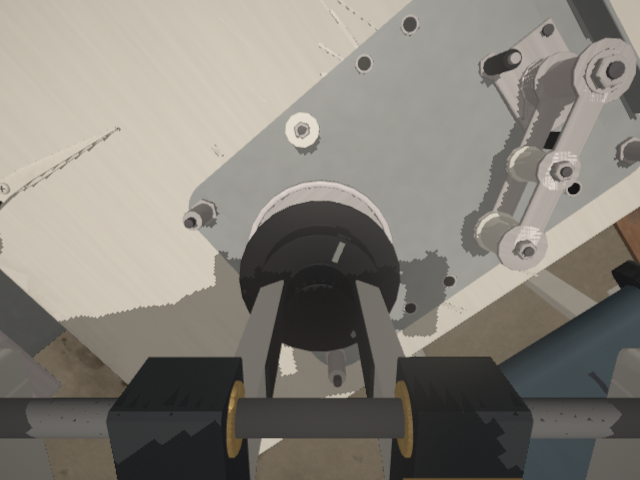

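The hub in hand is centred near (320,275), and the ring rim shows behind it. I'll correct by about (-1.6, -3.3) mm and lower it to just above the spindle.

```bash
python3 -c "
from h import *
plan([430.1,-194.6,266],0.9,2)"
```

```text
[-0.0, -0.0, 0.002, -0.045, 0.01, 0.398]
[-0.0, -0.0, 0.002, -0.045, 0.01, 0.398]
2 rows from [ 431.7 -191.3  297.9] yaw 0.903 t 5.5
```

>>> {"name": "step_arm", "arguments": {"increments": [[[0,0,0,-0.045,0.01,0.4,1],[0,0,0,-0.045,0.01,0.4,1],[0,0,0,0,0,0,1],[0,0,0,0,0,0,1]]]}}

```text
clock: 5.9
eef_pos: [430.2, -194.9, 266.3]
eef_rot: [-3.141, -0.0, 0.903]
wrist_force: [-0.5, -0.4, -0.9]
finger_gap: 33.3
finger_force: 25.0
```

```bash
cat > m.py <<'E'
from h import *
st();c=shot('wrist','w4.png');W=pts(c);z0=manip.read_state()['eef_pos'][2]-226.5
for lo,hi in((z0+1,z0+9),(z0+18,z0+27),(17.5,25)):
    m=(abs(W[...,0]-431)<62)&(abs(W[...,1]+195)<62)&(W[...,2]>lo)&(W[...,2]<hi);q=W[m]
    if len(q)<20: continue
    A=np.c_[q[:,:2],np.ones(len(q))];s=np.linalg.lstsq(A,(q[:,:2]**2).sum(1),rcond=None)[0]
    print(round(lo,1),len(q),np.median(q[:,2]),'bbox',((np.percentile(q,99.5,axis=0)+np.percentile(q,.5,axis=0))/2).round(1),np.ptp(q,axis=0).round(1),'fit',(s[:2]/2).round(1),np.sqrt(s[2]+(s[:2]**2).sum()/4))
E
python3 m.py
```

```text
{'clock': 5.9, 'joints': [-0.5, 0.3, 1.87, 0.0, 0.97, 0.16], 'eef_pos': [430.15, -194.91, 266.27], 'eef_rot': [-3.14, -0.0, 0.9], 'wrist_force': [-0.49, -0.43, -0.91], 'finger_gap': 33.28, 'finger_force': 25.0}
41.1 6245 44.111567098737424 bbox [ 432.1 -195.4   45.3] [90.6 90.7  7.9] fit [ 429.9 -197.5] 40.76888321691081
58.1 4504 62.08338604701747 bbox [ 431.9 -196.2   62.6] [64.4 67.   9. ] fit [ 430.9 -196.3] 26.552290775023046
17.5 1647 19.398976901890506 bbox [ 435.3 -185.2   19.4] [97.  85.9  4.1] fit [ 431.  -195.5] 49.78013593828912
```

>>> {"name": "step_arm", "arguments": {"increments": [[[0,0,0,0,0,0.15,1],[0,0,0,0,0,0.1,1],[0,0,0,0,0,0.1,1],[0,0,0,0,0,0.05,1],[0,0,0,0,0,0,1]]]}}

```text
clock: 6.45
eef_pos: [429.9, -195.7, 249.5]
eef_rot: [-3.141, -0.0, 0.902]
wrist_force: [0.2, 1.6, -1.6]
finger_gap: 33.7
finger_force: 25.0
```

>>> {"name": "step_arm", "arguments": {"increments": [[[0,0,0,0,0,0.08,1],[0,0,0,0,0,0.08,1],[0,0,0,0,0,0.05,1],[0,0,0,0,0,0,1]]]}}

```text
clock: 6.85
eef_pos: [429.9, -195.7, 241.1]
eef_rot: [-3.141, -0.0, 0.902]
wrist_force: [1.4, 3.2, -2.3]
finger_gap: 33.4
finger_force: 25.0
```

```bash
python3 m.py
```

```text
{'clock': 6.85, 'joints': [-0.5, 0.35, 1.89, 0.0, 0.91, 0.16], 'eef_pos': [429.94, -195.7, 241.12], 'eef_rot': [-3.14, -0.0, 0.9], 'wrist_force': [1.41, 3.17, -2.35], 'finger_gap': 33.4, 'finger_force': 25.0}
15.7 9728 19.15365789518897 bbox [ 431.8 -194.1   19.2] [111.7 110.9   8. ] fit [ 429.9 -197.3] 44.151420662903
32.7 4521 37.027170948333634 bbox [ 431.7 -196.7   37.2] [64.8 67.2  9. ] fit [ 430.8 -196.7] 26.40070033159979
17.5 9448 19.190955434173276 bbox [ 431.8 -194.1   20.8] [103.3 102.4   7.5] fit [ 429.8 -197.4] 44.0081657560392
```

>>> {"name": "step_arm", "arguments": {"increments": [[[0,0,0,0,0,0.04,1],[0,0,0,0,0,0,1],[0,0,0,0,0,0,1]]]}}

```text
clock: 7.2
eef_pos: [430.0, -195.6, 240.6]
eef_rot: [3.141, -0.0, 0.902]
wrist_force: [-3.3, 6.6, 12.2]
finger_gap: 33.3
finger_force: 25.0
```

Seated: the upward force is 12 N. I'll release and lift.

>>> {"name": "step_arm", "arguments": {"increments": [[[0,0,0,0,0,-0.03,0],[0,0,0,0,0,0,-0.2],[0,0,0,0,0,0,-0.2],[0,0,0,0,0,-0.2,-0.2],[0,0,0,0,0,-0.6,-0.2]]]}}

```text
clock: 7.7
eef_pos: [429.6, -195.6, 272.3]
eef_rot: [-3.138, 0.001, 0.902]
wrist_force: [0.0, 0.3, 0.3]
finger_gap: 56.3
finger_force: 0.0
```

>>> {"name": "step_arm", "arguments": {"increments": [[[0,0,0,0,0,-0.7,-0.2],[0,0,0,0,0,-0.3,-0.2],[0,0,0,0,0,0,-0.2]]]}}

```text
clock: 8.0
eef_pos: [430.1, -195.8, 314.5]
eef_rot: [3.139, -0.0, 0.902]
wrist_force: [-0.4, 0.4, -0.1]
finger_gap: 56.6
finger_force: 0.0
```

```bash
python3 - <<'E'
from h import *
st();c=shot('wrist','w5.png');np.savez('pics/w5',**c);W=pts(c)
for lo,hi in((57,67),(33,41),(16,22)):
    m=(abs(W[...,0]-431)<45)&(abs(W[...,1]+195)<45)&(W[...,2]>lo)&(W[...,2]<hi);q=W[m]
    A=np.c_[q,np.ones(len(q))][:,[0,1,3]];s=np.linalg.lstsq(A-[431,-195,0],q[:,2],rcond=None)[0]
    print(lo,len(q),np.median(q[:,2]),((np.percentile(q,99,axis=0)+np.percentile(q,1,axis=0))/2).round(1),'tilt',s[:2])
m=((W[...,0]>490)&(W[...,0]<640)&(W[...,1]>-290)&(W[...,1]<-160)&(W[...,2]>77)&(W[...,2]<86)).astype(np.uint8)
n,l,s,ce=cv2.connectedComponentsWithStats(m)
for i in range(1,n):
    if s[i,4]>20: print(s[i],ce[i],W[l==i].mean(0))
E
```

```text
{'clock': 8.0, 'joints': [-0.5, 0.23, 1.84, -0.0, 1.07, 0.16], 'eef_pos': [430.07, -195.83, 314.46], 'eef_rot': [3.14, -0.0, 0.9], 'wrist_force': [-0.43, 0.42, -0.13], 'finger_gap': 56.57, 'finger_force': 0.0}
57 2124 61.46701830366115 [ 431.1 -196.6   60.5] tilt [-0.01193563 -0.0131731 ]
33 4070 36.54598250279264 [ 430.9 -197.    36.4] tilt [-0.00025943 -0.00015984]
16 5342 18.674928585370253 [ 431.  -195.4   18.8] tilt [0.00162225 0.00202815]
[568  50  34  33 708] [585.27542373  65.96610169] [ 609.62561861 -193.13899344   79.58448265]
[533 151  20  19 246] [542.8902439  160.00406504] [ 569.53223319 -222.26891855   78.75691896]
[501 226  18  18 213] [509.45539906 234.5399061 ] [ 533.24314276 -248.28239247   78.65788385]
```

View pics/w5.png

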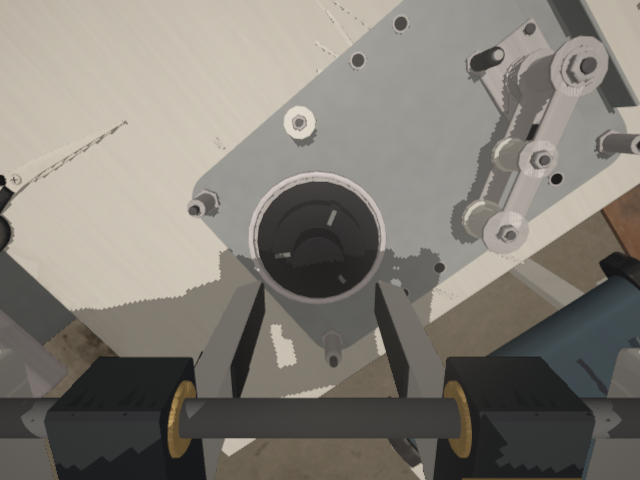

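The hub sits flat inside the ring, centred at (318,238), with its boss top at 36.5 mm as expected and level. The free-end nut is at (509,235), which is (533,-248) in the world, 94 mm from the pivot.

```bash
python3 -c "
from h import *
plan([533,-248,300],0.62)
c=dict(np.load('pics/w5.npz'));print('roller',ray(c,300,122,50),'post',ray(c,630,145,51))"
```

```text
[0.0, -0.0, 0.12, 0.191, 0.944, 0.11]
[0.0, -0.0, 0.12, 0.279, 0.922, 0.11]
[0.0, -0.0, 0.12, 0.364, 0.892, 0.109]
3 rows from [ 429.9 -195.7  313.1] yaw 0.902 t 8.05
roller [ 475.84088158 -122.39374676   50.        ] post [ 627.46533362 -259.4347119    51.        ]
```

>>> {"name": "step_arm", "arguments": {"increments": [[[0,0,0.12,0.19,0.94,0.1,-0.2],[0,0,0.12,0.28,0.92,0.1,-0.2],[0,0,0.12,0.36,0.89,0.1,-0.2],[0,0,0,0,0,0.4,-0.2],[0,0,0,0,0,0,-0.2]]]}}

```text
clock: 8.55
eef_pos: [532.5, -247.8, 281.1]
eef_rot: [-3.136, 0.003, 0.619]
wrist_force: [-1.0, 0.7, -0.2]
finger_gap: 56.6
finger_force: 0.0
```

```bash
python3 -c "
from h import *
plan([533,-248,235],0.62,3)
c=shot('wrist','w6.png');W=pts(c)
m=((W[...,0]>490)&(W[...,0]<640)&(W[...,1]>-290)&(W[...,1]<-160)&(W[...,2]>77)&(W[...,2]<86)).astype(np.uint8)
n,l,s,ce=cv2.connectedComponentsWithStats(m)
for i in range(1,n):
    if s[i,4]>20: print(s[i],ce[i],W[l==i].mean(0))
"
```

```text
[-0.002, 0.001, -0.0, 0.004, 0.006, 0.384]
[-0.002, 0.001, -0.0, 0.004, 0.005, 0.384]
[-0.002, 0.001, -0.0, 0.003, 0.004, 0.384]
3 rows from [ 532.5 -247.8  281.1] yaw 0.619 t 8.55
[307  80  31  38 875] [322.00571429  98.95085714] [ 610.62461325 -193.85736652   79.58326211]
[313 197  19  23 282] [322.07446809 208.35460993] [ 570.28371537 -222.81643315   78.75868687]
[251 281  15  35  83] [261.21686747 291.91566265] [ 518.5519024  -222.26341777   83.90846942]
[374 281  15  35  81] [377.92592593 291.98765432] [ 552.59623358 -270.01605206   83.6020048 ]
[313 284  19  19 250] [321.996 292.78 ] [ 534.04001571 -248.74686741   78.6491231 ]
```

>>> {"name": "step_arm", "arguments": {"increments": [[[0,0,0,0,0.04,0.45,-0.2],[0,0,0,0,0,0.45,-0.2],[0,0,0,0,0,0.25,-0.2],[0,0,0,0,0,0,0.3],[0,0,0,0,0,0,0.6]]], "newtons": 30}}

```text
clock: 9.1
eef_pos: [533.6, -249.2, 239.8]
eef_rot: [3.141, -0.0, 0.619]
wrist_force: [0.6, 0.2, -0.1]
finger_gap: 43.3
finger_force: 0.0
```

>>> {"name": "step_arm", "arguments": {"increments": [[[0,0,0,0,0,0,1],[0,0,0,0,0,0,1],[0,0,0,0,0,0,1],[0,0,0,0,0,0,1]]]}}

```text
clock: 9.5
eef_pos: [533.3, -248.6, 239.8]
eef_rot: [-3.139, 0.0, 0.619]
wrist_force: [-8.4, 8.9, 9.4]
finger_gap: 27.4
finger_force: 30.0
```

>>> {"name": "step_arm", "arguments": {"increments": [[[0,0,0.0556,0.002,-0.103,0,1],[0,0,0.1111,0.009,-0.206,0,1],[0,0,0.1111,0.009,-0.206,0,1],[0,0,0.1111,0.009,-0.206,0,1],[0,0,0.1111,0.009,-0.206,0,1]]], "newtons": 40}}

```text
clock: 10.0
eef_pos: [518.1, -215.7, 239.9]
eef_rot: [3.141, 0.001, 0.223]
wrist_force: [-3.7, -2.3, 4.9]
finger_gap: 27.4
finger_force: 40.0
```

```bash
cat > a.py <<'E'
from h import *
st();s=manip.read_state();p=s['eef_pos'][:2]-np.array([610.3,-193.5]);y=s['eef_rot'][2]
f=s['wrist_force'];print('r',np.hypot(*p),'arm ang from start(deg)',35+np.degrees(np.arctan2(-p[1],-p[0]))*-1+1,'yaw turned',np.degrees(0.619-y),'tang force',f[0]*np.sin(y)-f[1]*np.cos(y),'radial(tool x)',f[0]*np.cos(y)+f[1]*np.sin(y))
E
python3 a.py
```

```text
{'clock': 10.0, 'joints': [-0.46, 0.51, 1.64, -0.0, 0.99, 0.89], 'eef_pos': [518.07, -215.69, 239.87], 'eef_rot': [3.14, 0.0, 0.22], 'wrist_force': [-3.73, -2.26, 4.93], 'finger_gap': 27.37, 'finger_force': 40.0}
r 94.85689221728775 arm ang from start(deg) 22.47298256018578 yaw turned 22.677815935755497 tang force 1.374344070869891 radial(tool x) -4.137960656921241
```

>>> {"name": "step_arm", "arguments": {"increments": [[[0,0,0.1111,0.009,-0.206,0,1],[0,0,0.1111,0.009,-0.206,0,1],[0,0,0.1111,0.009,-0.206,0,1],[0,0,0.1111,0.009,-0.206,0,1],[0,0,0.1111,0.009,-0.206,0,1]]]}}

```text
clock: 10.5
eef_pos: [517.4, -174.6, 239.8]
eef_rot: [3.141, 0.003, -0.213]
wrist_force: [-13.7, -1.3, 11.0]
finger_gap: 27.4
finger_force: 40.0
```

>>> {"name": "step_arm", "arguments": {"increments": [[[0,0,0.1111,0.009,-0.206,0,1],[0,0,0.1111,0.009,-0.206,0,1],[0,0,0.1111,0.009,-0.206,0,1],[0,0,0.0444,0.001,-0.082,0,1],[0,0,0,0,0,0,1]]]}}

```text
clock: 11.0
eef_pos: [527.2, -148.3, 239.8]
eef_rot: [3.14, 0.003, -0.508]
wrist_force: [-16.3, -0.2, 14.1]
finger_gap: 27.4
finger_force: 40.0
```

```bash
python3 a.py
```

```text
{'clock': 11.0, 'joints': [-0.34, 0.49, 1.68, -0.0, 0.98, 1.74], 'eef_pos': [527.15, -148.33, 239.75], 'eef_rot': [3.14, 0.0, -0.51], 'wrist_force': [-16.35, -0.24, 14.08], 'finger_gap': 27.41, 'finger_force': 40.01}
r 94.62358759631151 arm ang from start(deg) 64.51265822399444 yaw turned 64.54379637180567 tang force 8.15231051350461 radial(tool x) -14.171353964027027
```

>>> {"name": "step_arm", "arguments": {"increments": [[[0,0,0.0444,-0.02,-0.082,-0.01,1],[0,0,0.0444,-0.01,-0.082,0,1],[0,0,0.0333,0,-0.062,0,1],[0,0,0,0,0,0,1],[0,0,0,0,0,0,1]]]}}

```text
clock: 11.5
eef_pos: [531.1, -140.6, 239.8]
eef_rot: [3.14, 0.001, -0.602]
wrist_force: [-7.2, -4.3, 1.9]
finger_gap: 27.1
finger_force: 40.0
```

```bash
python3 a.py
```

```text
{'clock': 11.5, 'joints': [-0.33, 0.49, 1.67, -0.0, 0.98, 1.85], 'eef_pos': [531.05, -140.61, 239.82], 'eef_rot': [3.14, 0.0, -0.6], 'wrist_force': [-7.19, -4.28, 1.87], 'finger_gap': 27.09, 'finger_force': 40.0}
r 95.2777420325665 arm ang from start(deg) 69.7213022662917 yaw turned 69.98370836440225 tang force 7.597985554106094 radial(tool x) -3.5020298829313
```

>>> {"name": "step_arm", "arguments": {"increments": [[[0,0,0.0222,0,-0.04,0,1],[0,0,0,0,0,0,1],[0,0,0,0,0,0,1]]]}}

```text
clock: 11.8
eef_pos: [531.9, -139.3, 239.8]
eef_rot: [3.14, 0.001, -0.62]
wrist_force: [-7.9, -5.2, 3.2]
finger_gap: 27.4
finger_force: 40.0
```

```bash
python3 a.py
```

```text
{'clock': 11.8, 'joints': [-0.32, 0.49, 1.67, -0.0, 0.98, 1.87], 'eef_pos': [531.94, -139.31, 239.84], 'eef_rot': [3.14, 0.0, -0.62], 'wrist_force': [-7.91, -5.24, 3.25], 'finger_gap': 27.43, 'finger_force': 40.0}
r 95.26897214377713 arm ang from start(deg) 70.6654830686777 yaw turned 70.98691680034969 tang force 8.860028825563214 radial(tool x) -3.3931358260184092
```

>>> {"name": "step_arm", "arguments": {"increments": [[[0,0,0.0222,0,-0.04,0,1],[0,0,0,0,0,0,1],[0,0,0,0,0,0,1]]]}}

```text
clock: 12.1
eef_pos: [532.5, -138.6, 239.8]
eef_rot: [3.138, 0.001, -0.637]
wrist_force: [-13.2, -11.5, 5.1]
finger_gap: 27.5
finger_force: 40.0
```

```bash
python3 a.py
```

```text
{'clock': 12.1, 'joints': [-0.32, 0.49, 1.67, -0.0, 0.98, 1.89], 'eef_pos': [532.54, -138.59, 239.79], 'eef_rot': [3.14, 0.0, -0.64], 'wrist_force': [-13.2, -11.45, 5.12], 'finger_gap': 27.49, 'finger_force': 40.01}
r 95.18855654400033 arm ang from start(deg) 71.22876348063767 yaw turned 71.96995817092454 tang force 17.058987101909906 radial(tool x) -3.8024898278544255
```

The tangential force jumped from 9 to 17 N, so the arm is on its stop. I'll press slightly more, verify and hand in.

>>> {"name": "step_arm", "arguments": {"increments": [[[0,0,0,0,-0.015,0,1],[0,0,0,0,0,0,1],[0,0,0,0,0,0,1],[0,0,0,0,0,0,1]]]}}

```text
clock: 12.5
eef_pos: [532.7, -138.4, 239.8]
eef_rot: [3.138, 0.001, -0.637]
wrist_force: [-15.7, -13.9, 4.8]
finger_gap: 27.3
finger_force: 40.0
```

```bash
python3 a.py; python3 - <<'E'
from h import *
c=shot('scene','end.png');W=pts(c)
m=(abs(W[...,0]-431)<30)&(abs(W[...,1]+195)<30)&(W[...,2]>33)&(W[...,2]<41);print('boss top',m.sum(),np.median(W[m],0))
E
```

```text
{'clock': 12.5, 'joints': [-0.32, 0.49, 1.67, -0.0, 0.98, 1.89], 'eef_pos': [532.72, -138.41, 239.79], 'eef_rot': [3.14, 0.0, -0.64], 'wrist_force': [-15.73, -13.9, 4.81], 'finger_gap': 27.29, 'finger_force': 40.02}
r 95.14713427152073 arm ang from start(deg) 71.37825031530502 yaw turned 71.97364925651982 tang force 20.533824666522058 radial(tool x) -4.37636947271052
boss top 467 [ 422.90473018 -182.02235454   36.76700354]
```

View pics/end.png

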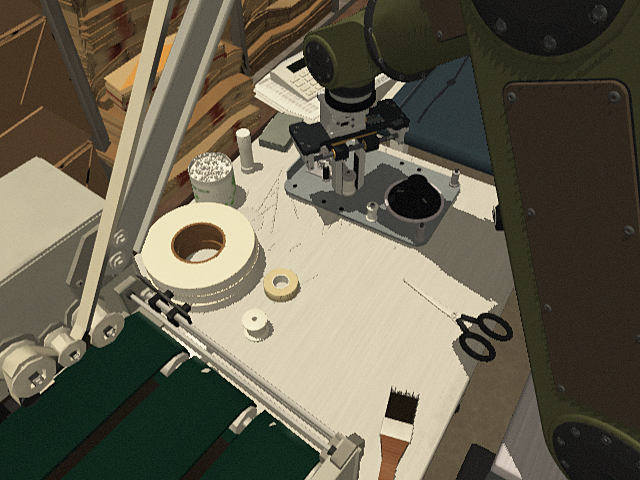

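The final view shows the hub home in the pocket at (415,198), the gripper holding the arm end near (345,180), and the tape and spare roller unmoved. The force holds steady at 20 N against the stop.

```bash
python3 -c "
from cell import workorder
print(workorder.sign_off())"
```

```text
the job is handed in; nothing more can be done
None
```

The hub is fully home on the spindle and released, and the tension arm is held in the fingers against its far stop with about 20 N; the job is handed in at 12.5 s, with the tape and spare roller seen unmoved at the end and the wax pot, out of that view, never approached.

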